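Fit the spacer under the incisal pin

ROBOT

A 6-joint arm with a two-finger parallel gripper is mounted at the origin on the work surface. World frame = base frame: x ahead of the robot, y to its left, z up, the work surface at z = 0. Lengths are in mm, angles in degrees, forces in N, time in s.
With the tool pointing down it reaches from about 350 to 725 mm from the base axis. Payload 4.3 kg.
Tool frame: the origin (TCP) lies at the very end of the fingers, on their centre line; the grasp point (between the pads) lies 19 mm behind it (tcp_to_grasp is the distance from the TCP to the grasp point, in mm); z points along the fingers, y is the direction in which the jaws open and shut (so a half turn about z gives the same grasp; the last joint's range is limited). The gripper opens to 85 mm and grips with 20 to 120 N. Pads are 22 mm wide; open, the fingers measure 114 mm over their backs; the gripper's body (76 mm by 85 mm) begins 54 mm behind the grasp point. The pads swing forward as they close: fully open they stand 13 mm farther back than shut.
Start: joints at [-6.32, 21.618, 4.641, 73.018, 0, 83.68], TCP at [575.036, 0.002, 231.329] pointing down, gripper open.
Joint ranges: [-156.06, 156.06], [-48.1, 94.91], [-58.44, 69.94], [-101.28, 121.22], [-78.64, 73.56], [-180, 180]. Speed limits (degrees/s): [147.25, 147.25, 180, 180, 180, 180].

INTERFACE

Orientations are given as [roll, pitch, yaw] about the fixed x, y, z axes, in that order (R = Rz(yaw) Ry(pitch) Rx(roll)).
In Python, from station import get_obs, grab_frame, camera_model, finish_job, tcp_to_grasp gives the robot as it stands. The module is installed in compiled form; this text tells all that it offers.
- The arm moves only by the tool arm_command, never from a script. Its argument "steps" is a list of rows, each a list of 3 entries, a list of its own where there are three numbers: the opening in per cent of the stroke, from 0 (shut) to 100 (fully open), then the shift along the tool's x, y, z in cm, then the turn about the tool's z in degrees. In form: [[grip, [x, y, z], spin], ...]. A call has 1 to 10 rows; each row shifts and turns the commanded pose from where the row before left it, along the tool's axes as they then stand; what a row does not reach is not made up. A row lasts 1/12 s, in which the tool goes at most 41.7 mm and 7.16 degrees, less where a joint would pass 70% of its speed; a pose out of reach is approached as far as the arm can. A call is refused whole if a number of a shift passes 4.17 or a number of a turn 7.16, either way. A call with a gripper value outside its range is refused whole. The fingers move at their own pace and stop on an object; "squeeze" is the grip in N (left out, the last holds). Time passes only in rows, so rows that do not move let the fingers close. It gives the time, the measured TCP pose, the force and the opening at its end, in the units of the state.
- get_obs(): the state, without advancing time (a new reading comes with each control period).
- grab_frame(name): name is "scene" or "side" or "wrist"; returns the picture (480x640x3 uint8, red, green, blue); there is no depth.
- camera_model(name): a dict with "vfov" (degrees; the focal length in pixels is half the picture's height over the tangent of half this angle, whatever the lens; pixels are square), "cx", "cy" (the principal point, pixels), "k1" (the pictures are not rectified: a ray, as slopes to the right and down, at radius r is drawn at 1 + k1 r^2 times it, then the intrinsics apply), "rvec" (rotation vector, rad) and "tvec" (3), from world to camera coordinates, as OpenCV has them; the wrist camera has in their place "tool_from_camera" (4x4, takes a point from camera to tool coordinates, whose origin is the TCP and whose axes are the flange's). Camera axes: x right, y down, z forward; pixel columns grow to the right and rows downward; lengths in mm; the calibration is good to about 2 mm. A picture is of the moment at which its call begins: read the wrist's pose just before it. camera_model takes no time and is no camera call.
- finish_job(): hands the job in, once; it reports no verdict.
The state is a dict: "time": time; "qpos": joint angles; "joint_velocities": joint speeds; "tau": joint torques, N m; "eef_pos": TCP position; "ee_rot": TCP orientation; "contact_force": force on the tool from outside, world axes, zero at the start; "wrist_torque": the same for the moment, N m; "grip_width": finger opening in mm.
Only numpy, scipy, OpenCV 4.12 (cv2) and the standard library are available. Lean on these libraries where they do the work, as an engineer would, in place of code of your own. Each camera call takes 0.05 s, during which the arm holds its last target. There are 200 camera calls.

TASK

The pin of the articulator hangs a little above its incisal table: try the spacers from the blue tray in the gap, sliding them in flat from the front, and leave in place the one that fits snugly, lying flat and in line with the articulator with its black line under the pin. Work gently: do not force a spacer that is too thick, bang the pin, press hard on the table or pry the upper arm up. The two other spacers belong flat in the tray; leave everything else where it is.

Things in the scene. Friction and masses are not known exactly. Their poses are not given: they have to be found in the camera images.
- articulator: metal dental articulator with yellow casts, fixed, 215 x 130 x 130 mm. Origin: on the bench under its middle; -x its front (pin side), +x its hinge, z up. Base 12 mm thick. Mounted on it, centred at x = -74 mm: one of the three round incisal tables, open to front and sides. The pin is at x = -60 mm, y = 0, the lower cast's front at x = -28 mm
- table_seat (a point): point on top of the articulator's base under the centre of the mounted incisal table, 12 mm above the bench
- incisal_pin: steel pin, 8 mm round, 96 long, clamped in the front of the upper arm. Origin: centre of its flat foot, 33 mm above the bench. The gap from foot to table varies: one spacer has about 0.7 mm of play in it, the next thicker cannot enter, the next thinner rattles with about 3 mm of play. Every spacer is the fitting one in some starts
- upper (a joint): hinge of the articulator's upper arm, rad: 0 = closed, the teeth in contact and the arm lying on them by its weight (about 3 N at the pin); grows as the pin is lifted (135 mm from hinge to pin)
- spacer_green: loose steel plate 100 x 28 x 6 mm with green upright fin to grip; 143 g. Origin: centre of its underside; x towards its nose (edge at x = 50 mm; last 3 mm are 1 mm lower), z up. Fin: 10 mm thick (y), 24 long (x), 34 high above the plate, centred at x = -37 mm. Black line across the top at x = 32 mm. Starts in any lane of the tray, nose to the tray's +x
- spacer_yellow: loose steel plate 100 x 28 x 8.5 mm with yellow upright fin to grip; 198 g. Origin: centre of its underside; x towards its nose (edge at x = 50 mm; last 3 mm are 1 mm lower), z up. Fin: 10 mm thick (y), 24 long (x), 34 high above the plate, centred at x = -37 mm. Black line across the top at x = 32 mm. Starts in any lane of the tray, nose to the tray's +x
- spacer_red: loose steel plate 100 x 28 x 11 mm with red upright fin to grip; 252 g. Origin: centre of its underside; x towards its nose (edge at x = 50 mm; last 3 mm are 1 mm lower), z up. Fin: 10 mm thick (y), 24 long (x), 34 high above the plate, centred at x = -37 mm. Black line across the top at x = 32 mm. Starts in any lane of the tray, nose to the tray's +x
- tray: blue fixed spacer tray, 124 x 192 mm, floor 3 mm thick, rim 9 mm high, three lanes along its x axis, each 60 mm wide, centred at y = -63, 0 and +63 mm. Origin: on the bench under its centre
- incisal_table_a: round flat incisal table, white plastic disc 68 mm across, fixed. Origin: centre of its underside. One of three that look alike but are unequally high (9 to 15 mm, not marked); one is mounted on the articulator, two are spares on the grey plate, in an order that varies
- incisal_table_b: round flat incisal table, white plastic disc 68 mm across, fixed. Origin: centre of its underside. One of three that look alike but are unequally high (9 to 15 mm, not marked); one is mounted on the articulator, two are spares on the grey plate, in an order that varies
- incisal_table_c: round flat incisal table, white plastic disc 68 mm across, fixed. Origin: centre of its underside. One of three that look alike but are unequally high (9 to 15 mm, not marked); one is mounted on the articulator, two are spares on the grey plate, in an order that varies
- spare_cast: bystander, loose: blue-grey plaster cast with teeth, 75 x 70 x 40 mm, origin under its middle. Leave it where it is
- wax_spatula: bystander, loose: spatula 180 mm long lying flat, origin under its middle. Leave it where it is
- wax_jar: bystander, loose: clear jar with red cap, 52 mm across, 55 high, origin under its centre. Leave it where it is
- mixing_bowl: bystander, loose: green mixing bowl, 110 mm across, 60 high, origin under its centre. Leave it where it is
- brush: bystander, loose: brush 170 mm long lying flat, origin under its middle. Leave it where it is
- foil_box: bystander, loose: white and blue dispenser box for test foil, 75 x 36 x 24 mm, origin under its centre. Leave it where it is
- liquid_bottle: bystander, loose: amber bottle, 54 mm across, 125 high, origin under its centre. Leave it where it is
Not all that is in view belongs to the job. Leave any orange look-alike of the spacer_red alone.

How it is judged:
By the outcome, as a careful person would: the job done as asked, in the order asked, and still so for the second after the job is handed in, with the robot touching nothing.
It also fails if it takes over 67 s, if anything falls off the work surface, if the arm or the gripper's body presses on something with over 40 N, if the wrist force passes 120 N, or if a joint passes its speed limit or range.

## Working session

There is one attempt and no reset: what is moved stays moved. The work goes in short steps, Python scripts to look and compute and a tool call to move; the robot and the scene stay as the last step left them, time stands still between calls to the robot, and variables do not carry over. Pictures are saved under pics/ and viewed, about 8 in all and at most 12, crops included, and the job is handed in when it is done.

Besides the shell and the picture viewer there is one more tool, called after ">>>" in YAML: its name, and indented under it one key for each argument. arm_command: Moves the arm, as the interface text tells. Its arguments: {"type":"object","properties":{"steps":{"type":"array"},"squeeze":{"type":"number"}},"required":["steps"]}

```bash
mkdir -p pics; cat > h.py <<'E'
import numpy as np, cv2
from station import *
from scipy.spatial.transform import Rotation as R
def cam(n, obs=None):
    c=camera_model(n); f=240/np.tan(np.radians(c['vfov']/2))
    if n=='wrist':
        o=obs or get_obs(); T=np.array(c['tool_from_camera']); 
        Rt=R.from_euler('xyz',np.array(o['ee_rot']),degrees=True).as_matrix()
        Rw=Rt@T[:3,:3]; p=Rt@T[:3,3]+np.array(o['eef_pos']); return c,f,Rw,p
    Rm=cv2.Rodrigues(np.array(c['rvec'],float))[0]; return c,f,Rm.T,-Rm.T@np.array(c['tvec'],float).ravel()
def ray(n,uv,obs=None):
    c,f,Rw,p=cam(n,obs); d=np.array([(uv[0]-c['cx'])/f,(uv[1]-c['cy'])/f]); s=d.copy()
    for _ in range(30): s=d/(1+c['k1']*(s@s))
    return p,Rw@np.array([s[0],s[1],1])
def pt(n,uv,z,obs=None):
    p,d=ray(n,uv,obs); return p+d*(z-p[2])/d[2]
def proj(n,X,obs=None):
    c,f,Rw,p=cam(n,obs); q=(np.array(X,float)-p)@Rw; s=q[:2]/q[2]; s=s*(1+c['k1']*(s@s)); return s*f+[c['cx'],c['cy']]
E
python3 - <<'E'
from h import *
o=get_obs();print(o)
for n in['scene','side','wrist']:
    im=grab_frame(n);cv2.imwrite(f'pics/{n}0.png',im[:,:,::-1]); print(n,camera_model(n)['k1'],cam(n,o)[1:])
print(tcp_to_grasp)
E
```

```text
{'time': 0.0, 'qpos': array([-6.32116973e+00,  2.16616349e+01,  4.56374110e+00,  7.30163535e+01,
       -1.44896009e-03,  8.36793242e+01]), 'joint_velocities': array([ 0.02896757,  0.1055963 , -0.00106612, -0.12044418,  0.10196017,
        0.0123124 ]), 'tau': array([ 5.03441061e-04, -4.63600910e+01,  2.69876987e+01,  2.07655923e-02,
       -6.74222474e-05, -6.15417605e-06]), 'eef_pos': array([5.74366114e+02, 5.38686382e-02, 2.30368918e+02]), 'ee_rot': array([-1.79886288e+02, -1.11376712e-02,  8.99994964e+01]), 'contact_force': array([ 0.69130591, -0.67362093, -0.05129549]), 'wrist_torque': array([ 0.01062575,  0.0182231 , -0.01109441]), 'grip_width': 85.48924898011458}
scene -0.030058329461296992 (np.float64(531.1899120201713), array([[-0.22424339,  0.71044878, -0.66706629],
       [ 0.97441819,  0.17397205, -0.14227763],
       [ 0.01496992, -0.68190634, -0.73128629]]), array([1333.84922561,  162.77434262,  901.5131363 ]))
side -0.10520013038078739 (np.float64(440.1162468211127), array([[ 0.97758851, -0.10108215,  0.18467028],
       [-0.21050223, -0.4564726 ,  0.86447763],
       [-0.00308634, -0.8839769 , -0.46752039]]), array([ 427.85186788, -756.71645942,  497.0265108 ]))
wrist -0.0811396557550165 (np.float64(412.5353067332834), array([[ 0.99999685,  0.00184138, -0.00170826],
       [ 0.0012083 , -0.94891304, -0.31553538],
       [-0.00220201,  0.31553232, -0.94891227]]), array([574.45532947,  81.19496597, 373.140063  ]))
18.700000000000003
```

View pics/scene0.png

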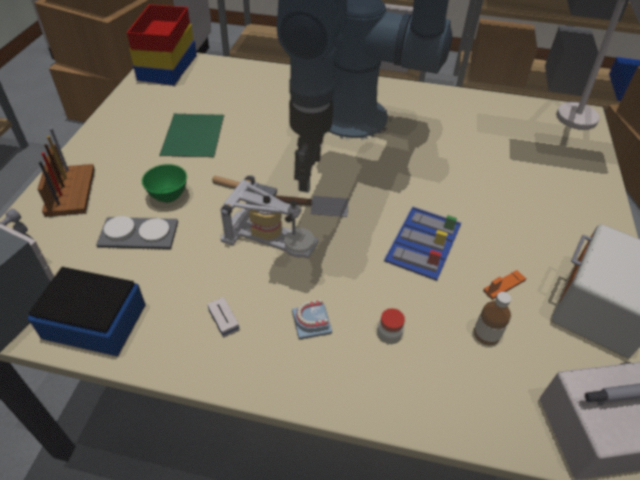

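View pics/side0.png

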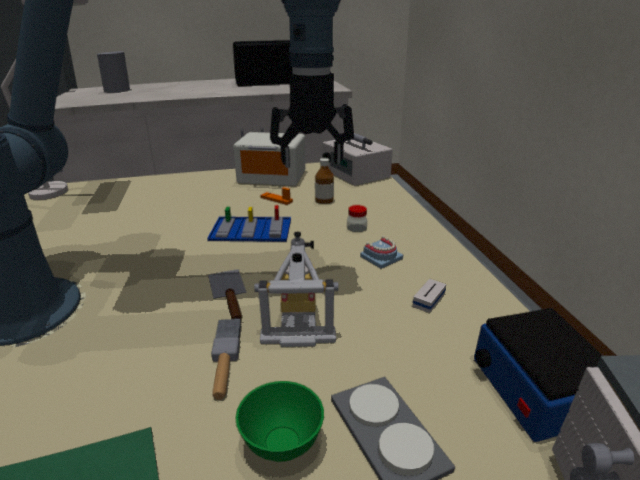

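The scene view shows the articulator at about (265,225), with its pin and table at (300,240). The tray is at (425,243), with green (450,222), yellow (440,238) and red (434,257). An orange look-alike lies outside the tray at (505,284). The side view agrees: tray (250,228), articulator (298,300).

```bash
python3 - <<'E'
from h import *
for n,l in {'scene':[((412,209),9),((461,224),9),((435,276),9),((386,256),9),((450,218),45),((441,235),45),((434,255),45),((300,240),24)],
 'side':[((217,217),9),((291,218),9),((289,241),9),((209,239),9),((228,210),40),((250,211),40),((277,209),45)]}.items():
    for uv,z in l: print(n,uv,pt(n,uv,z).round(0))
print(np.array(camera_model('wrist')['tool_from_camera']).round(3))
E
```

```text
scene (412, 209) [366. 213.   9.]
scene (461, 224) [390. 332.   9.]
scene (435, 276) [565. 282.   9.]
scene (386, 256) [533. 171.   9.]
scene (450, 218) [414. 300.  45.]
scene (441, 235) [474. 282.  45.]
scene (434, 255) [537. 271.  45.]
scene (300, 240) [544. -24.  24.]
side (217, 217) [379. 326.   9.]
side (291, 218) [570. 277.   9.]
side (289, 241) [546. 152.   9.]
side (209, 239) [360. 203.   9.]
side (228, 210) [410. 295.  40.]
side (250, 211) [465. 276.  40.]
side (277, 209) [533. 262.  45.]
[[ 1.00000e-03 -9.49000e-01 -3.16000e-01  8.11690e+01]
 [ 1.00000e+00  1.00000e-03  0.00000e+00 -1.95000e-01]
 [ 0.00000e+00 -3.16000e-01  9.49000e-01 -1.42755e+02]
 [ 0.00000e+00  0.00000e+00  0.00000e+00  1.00000e+00]]
```

View pics/wrist0.png

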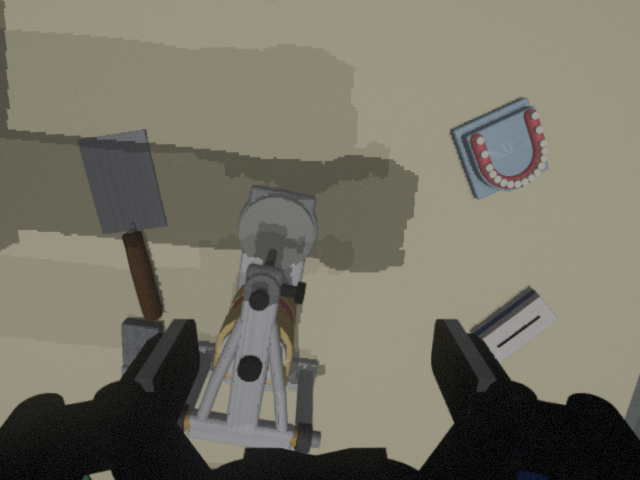

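The wrist view shows the articulator's front (table) at (278,231), pin clamp at about (265,270), and hinge bar from (188,425) to (312,438). Its front faces image-up, which is world +y. The spatula is at left, with the cast and foil box at right.

```bash
python3 - <<'E'
from h import *
o=dict(get_obs());
for uv,z in [((252,188),12),((317,196),12),((278,231),24),((240,232),24),((317,232),24),((259,298),130),((249,368),130),((188,424),118),((312,438),118)]:
    print(uv,z,pt('wrist',uv,z,o).round(1))
E
```

```text
(252, 188) 12 [518.1  10.7  12. ]
(317, 196) 12 [575.8   3.4  12. ]
(278, 231) 24 [541.3 -25.6  24. ]
(240, 232) 24 [507.4 -26.6  24. ]
(317, 232) 24 [575.9 -26.5  24. ]
(259, 298) 130 [537.7 -39.  130. ]
(249, 368) 130 [528.1 -93.5 130. ]
(188, 424) 118 [ 474.2 -155.9  118. ]
(312, 438) 118 [ 572.  -168.4  118. ]
```

>>> arm_command:
  steps:
    - [100, [3.2, -1.35, 0], 0]
    - [100, [3.2, -1.35, 0], 0]
    - [100, [3.2, -1.35, 0], 0]
    - [100, [3.2, -1.35, 0], 0]
    - [100, [3.2, -1.35, 0], 0]
    - [100, [3.2, -1.35, 0], 0]
    - [100, [3.2, -1.35, 0], 0]
    - [100, [3.2, -1.35, 0], 7.1]
    - [100, [0, 0, 0], 0]

```text
time: 0.9
eef_pos: [464.7, 259.5, 231.1]
ee_rot: [-179.9, -0.1, 83.3]
contact_force: [0.5, -0.6, 0.2]
grip_width: 85.5
```

```bash
python3 - <<'E'
from h import *
import json
o=get_obs();im=grab_frame('wrist');cv2.imwrite('pics/wrist1.png',im[:,:,::-1]);print(o['time'],o['eef_pos'],o['ee_rot'],o['contact_force'])
json.dump({k:list(o[k]) for k in('eef_pos','ee_rot')},open('o1.json','w'))
E
```

```text
0.9 [464.70227819 259.49018575 231.06559945] [-1.79883418e+02 -1.18608780e-01  8.32651514e+01] [ 0.53430851 -0.63063899  0.23267845]
```

View pics/wrist1.png

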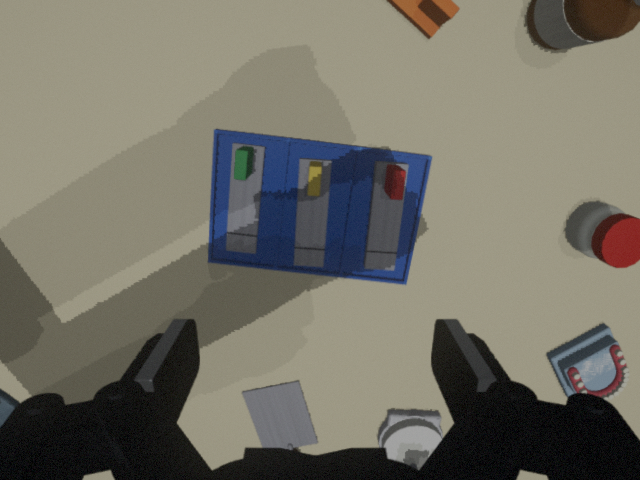

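The wrist view shows the tray with corners (217,129), (431,155), (406,283) and (209,262). Green's fin is at (243,162), yellow's at (315,178) and red's at (395,181). The noses point image-down. The orange look-alike at (425,15) is outside the tray.

```bash
python3 - <<'E'
from h import *
import json
o=json.load(open('o1.json')); print(get_obs()['eef_pos'],get_obs()['ee_rot'])
for uv in [(217,129),(431,155),(406,283),(209,262)]: print(pt('wrist',uv,9,o).round(1))
# fin colour masks -> silhouettes, plus enlarged crop
im=cv2.imread('pics/wrist1.png'); c=cv2.resize(im[120:290,200:440],None,fx=3.3,fy=3.3,interpolation=cv2.INTER_CUBIC)
cv2.imwrite('pics/crop1.png',c)
E
```

```text
[465.92837232 257.23663551 231.02315589] [-1.79956358e+02  3.99793197e-03  8.34241129e+01]
[387.2 331.2   9. ]
[570.1 287.5   9. ]
[542.1 167.5   9. ]
[356.7 210.9   9. ]
```

View pics/crop1.png

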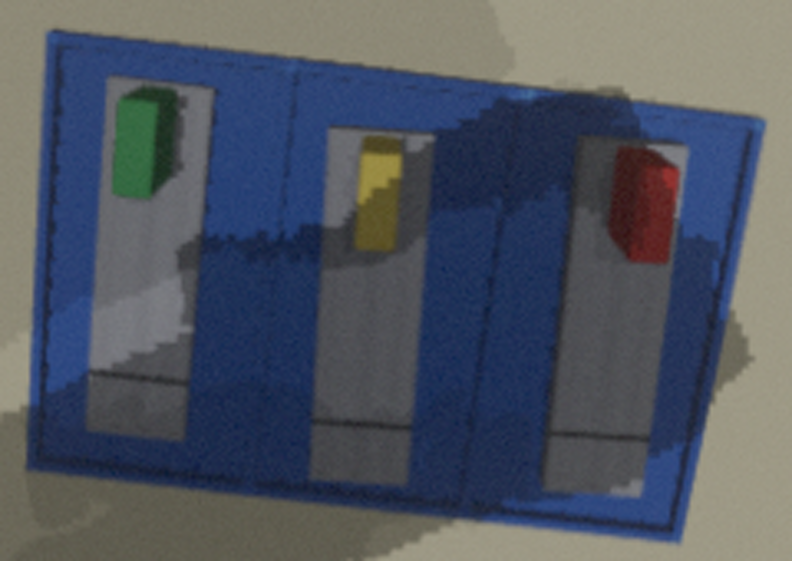

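The crop shows each plate's corners and black line clearly. Colours match the left, middle and right lanes, and the noses are at the bottom.

```bash
python3 - <<'E'
from h import *
o=dict(eef_pos=[465.5,258,231.0],ee_rot=[180,0,83.35])
P={'green':(9,[(107,77),(214,86),(184,440),(87,430)]),'yellow':(11.5,[(328,127),(436,133),(407,486),(310,480)]),'red':(14,[(577,136),(686,144),(641,495),(542,490)])}
for k,(z,l) in P.items():
    q=np.array([pt('wrist',(200+u/3.3,120+v/3.3),z,o)[:2] for u,v in l])
    d=(q[2]+q[3]-q[0]-q[1]); L=np.linalg.norm(d)/2; d/=np.linalg.norm(d); c=q.mean(0); f=c-37*d
    w=np.linalg.norm(q[1]-q[0]),np.linalg.norm(q[2]-q[3])
    print(k,'origin',c.round(1),'fin',f.round(1),'dir',np.degrees(np.arctan2(d[1],d[0])).round(1),'L',L.round(1),'w',np.round(w,1),'reach',np.linalg.norm(f).round(0))
for uv in [(217,129),(431,155),(406,283),(209,262)]: print(pt('wrist',uv,9,o).round(1)[:2])
E
```

```text
green origin [401.9 264. ] fin [410.5 300. ] dir -103.5 L 99.8 w [28.3 27.8] reach 508.0
yellow origin [461.1 244. ] fin [467.7 280.4] dir -100.4 L 100.4 w [28.5 27.8] reach 545.0
red origin [526.6 234.4] fin [532.9 270.8] dir -99.9 L 100.2 w [29.  28.5] reach 598.0
[388.4 329.1]
[571.3 285.7]
[543.5 165.5]
[358.  208.8]
```

>>> arm_command:
  steps:
    - [45, [1.12, -0.02, 2.0], 3.7]
    - [45, [1.12, -0.02, 4.0], 0]
    - [45, [0, 0, 4.0], 0]
    - [45, [0, 0, 4.0], 0]
    - [45, [0, 0, 2.0], 0]
    - [45, [0, 0, 0], 0]
    - [45, [0, 0, 0], 0]

```text
time: 1.53
eef_pos: [469.7, 275.8, 70.4]
ee_rot: [-179.9, 0.1, 79.4]
contact_force: [-0.1, 0.5, 0.4]
grip_width: 38.6
```

```bash
python3 - <<'E'
from h import *
o=get_obs();im=grab_frame('wrist');cv2.imwrite('pics/wrist2.png',im[:,:,::-1]);print(o['time'],o['eef_pos'],o['ee_rot'],o['contact_force'],o['grip_width'])
a=np.radians(o['ee_rot'][2]);
for dz in(0,19): print(proj('wrist',np.array(o['eef_pos'])+[0,0,dz],o))
E
```

```text
1.5333 [469.73293206 275.78078912  70.40775833] [-1.79853296e+02  1.23490570e-01  7.94111512e+01] [-0.07029199  0.50162682  0.43355584] 38.553988438177946
[315.29635988 322.58515513]
[315.19028476 349.92365834]
```

View pics/wrist2.png

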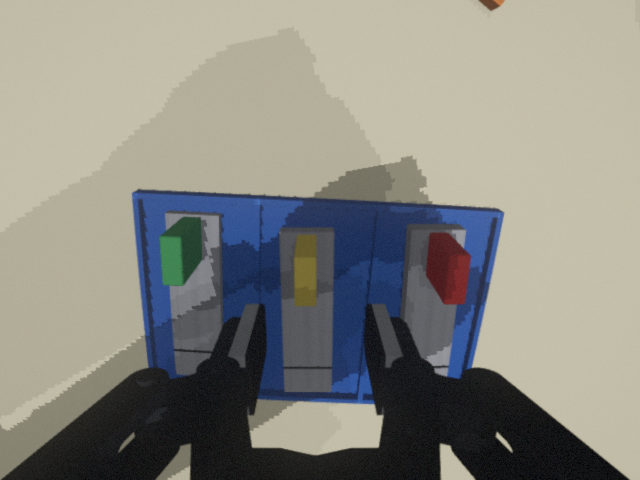

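Yellow's fin is between the jaws' columns. Its top face runs from (295,271) to (316,304), with the tail face above it. The jaws still have to move back to meet it.

```bash
python3 - <<'E'
from h import *
o=get_obs(); im=cv2.imread('pics/wrist2.png'); print(o['eef_pos'],o['ee_rot'])
hsv=cv2.cvtColor(im,cv2.COLOR_BGR2HSV)[225:312,305]; print([(225+i,int(h[2])) for i,h in enumerate(hsv) if i%4==0])
a=np.radians(o['ee_rot'][2]); tx=np.array([np.cos(a),np.sin(a)]); ty=np.array([np.sin(a),-np.cos(a)])
for z,uv in[(45.5,(295,304)),(45.5,(316,304)),(45.5,(294,271)),(45.5,(316,271)),(11.5,(281,228)),(11.5,(334,228)),(11.5,(332,391)),(11.5,(285,391))]:
    d=pt('wrist',uv,z,o)[:2]-np.array(o['eef_pos'])[:2]; print(uv,z,'tool',round(d@tx,1),round(d@ty,1))
E
```

```text
[471.33826721 276.6289797   72.15082534] [ 1.79962963e+02 -4.53813119e-03  7.94093855e+01]
[(225, 92), (229, 73), (233, 83), (237, 101), (241, 102), (245, 102), (249, 103), (253, 98), (257, 110), (261, 118), (265, 120), (269, 123), (273, 122), (277, 122), (281, 120), (285, 120), (289, 104), (293, 106), (297, 105), (301, 106), (305, 100), (309, 93)]
(295, 304) 45.5 tool -5.5 -9.2
(316, 304) 45.5 tool -5.5 0.4
(294, 271) 45.5 tool 10.8 -9.4
(316, 271) 45.5 tool 10.8 0.3
(281, 228) 11.5 tool 20.5 -17.6
(334, 228) 11.5 tool 20.6 9.7
(332, 391) 11.5 tool -81.1 10.2
(285, 391) 11.5 tool -81.2 -17.9
```

>>> arm_command:
  steps:
    - [45, [0.65, -0.42, 0], 0]
    - [45, [0, 0, 2.5], 0]
    - [45, [0, 0, 2.2], 0]
    - [45, [0, 0, 1.0], 0]
    - [45, [0, 0, 0], 0]
    - [0, [0, 0, 0], 0]
    - [0, [0, 0, 0], 0]
    - [0, [0, 0, 0], 0]
    - [0, [0, 0, 0], 0]
  squeeze: 60

```text
time: 2.33
eef_pos: [468.9, 285.2, 16.2]
ee_rot: [179.9, -0.1, 79.4]
contact_force: [-0.8, 0.1, 6.2]
grip_width: 8.9
```

```bash
cat > s.py <<'E'
from h import *
import sys
def st(n=4):
    l=[]
    for i in range(n):
        o=get_obs(); l.append(np.r_[o['eef_pos'],o['ee_rot'][2],o['contact_force'],o['wrist_torque'],o['grip_width']])
        if i<n-1: grab_frame('side')
    print(o['time'],'mean',np.round(np.mean(l,0),2)); print('sd',np.round(np.std(l,0),2))
if __name__=='__main__': st(int(sys.argv[1]) if len(sys.argv)>1 else 4)
E
python3 s.py 6
```

```text
2.5833 mean [ 4.6890e+02  2.8516e+02  1.6170e+01  7.9450e+01 -1.0700e+00  5.0000e-02
  6.7400e+00  3.0000e-02  3.5000e-01 -2.0000e-02  9.0800e+00]
sd [0.02 0.01 0.   0.   0.21 0.53 0.75 0.04 0.02 0.02 0.14]
```

>>> arm_command:
  steps:
    - [0, [0, 0, -0.8], 0]
    - [0, [0, 0, -2.5], 0]
    - [0, [0, 0, -3.5], 0]
    - [0, [0, 0, -1.8], 0]
    - [0, [-2, 1.3, 0], 0]
    - [0, [-3.2, 2.2, 0], 0]
    - [0, [-3.2, 2.2, 0], 0]
    - [0, [-3.2, 2.2, 0], 0]
    - [0, [-3.2, 2.2, 0], 0]
    - [0, [-2.0, 1.4, 0], 0]

```text
time: 3.42
eef_pos: [551.2, 94.6, 101.1]
ee_rot: [179.9, 0.1, 79.3]
contact_force: [0.3, -0.4, -1.7]
grip_width: 8.8
```

>>> arm_command:
  steps:
    - [0, [-1, 0.7, 0], -1.6]
    - [0, [0, 0, 2], -1.6]
    - [0, [0, 0, 1.5], 0]
    - [0, [0, 0, 0], 0]
    - [0, [0, 0, 0], 0]

```text
time: 3.83
eef_pos: [553.7, 86.8, 64.9]
ee_rot: [-179.9, 0.0, 82.6]
contact_force: [-0.1, 0.6, -1.2]
grip_width: 9.2
```

```bash
python3 s.py 4; python3 - <<'E'
from h import *
o=get_obs();im=grab_frame('wrist');cv2.imwrite('pics/wrist3.png',im[:,:,::-1]);print(o['time'],o['eef_pos'],o['ee_rot'])
E
```

```text
3.9833 mean [ 5.5483e+02  8.7020e+01  6.5920e+01  8.2650e+01  1.4000e-01  2.0000e-01
 -1.3600e+00  1.0000e-01 -5.0000e-02  1.0000e-02  8.9900e+00]
sd [0.77 0.17 0.63 0.02 0.35 0.7  0.13 0.05 0.03 0.03 0.13]
3.9833 [555.66749247  87.20369684  66.566297  ] [ 1.79893666e+02 -1.14548666e-02  8.26641823e+01]
```

View pics/wrist3.png

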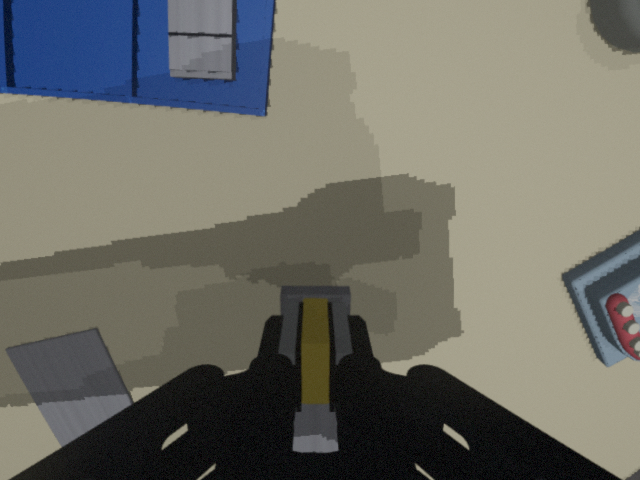

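The spacer is held flat and straight (fin at (315,350), tail edge (282..349,290)), and the wrist force matches its weight. The gripper hides the table from this pose, so I'll refine the articulator's pose from the first wrist picture.

```bash
python3 - <<'E'
import cv2
im=cv2.imread('pics/wrist0.png'); c=im[180:330,190:340]; c=cv2.convertScaleAbs(c,alpha=1.5,beta=5)
cv2.imwrite('pics/crop0.png',cv2.resize(c,None,fx=4,fy=4,interpolation=cv2.INTER_CUBIC))
E
```

```text
(no output)
```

View pics/crop0.png

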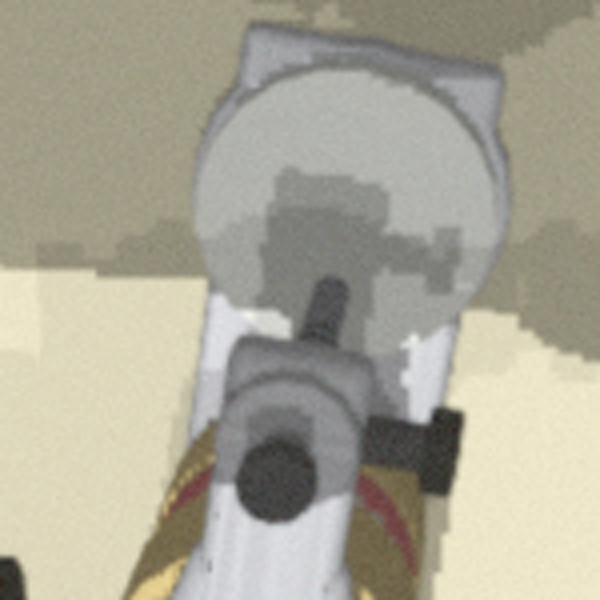

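The enlarged crop of the first wrist view shows the pin foot at crop (332,287). The table edges are at x=195 and x=500, with its top at (345,68). The base's front corners are at (248,28) and (503,72).

```bash
python3 - <<'E'
from h import *
from scipy.optimize import least_squares
o=dict(eef_pos=[574.6,0,230.8],ee_rot=[180,0,90])
C=lambda u,v:(190+u/4,180+v/4)
print('foot',pt('wrist',C(332,287),33,o).round(1))
for z in (21.3,23.8,26.3):
    rim=[C(195,195),C(500,205),C(345,68),C(270,85),C(425,88),C(215,285),C(232,120)]
    q=np.array([pt('wrist',p,z,o)[:2] for p in rim])
    r=least_squares(lambda s:np.hypot(*(q-s[:2]).T)-s[2],[540,-25,34]); print('table',z,r.x.round(2),r.fun.round(1))
a,b=pt('wrist',C(248,30),12,o),pt('wrist',C(503,75),12,o); print('front',a,b,np.degrees(np.arctan2(*(b-a)[1::-1])),np.linalg.norm(b-a))
for p,q in [((209,300),(190,440)),((460,325),(440,410))]:
    a,b=pt('wrist',C(*p),12,o),pt('wrist',C(*q),12,o);print(a.round(1),b.round(1),np.degrees(np.arctan2(*(b-a)[1::-1])))
a,b=pt('wrist',(188,424),118,o),pt('wrist',(312,438),118,o); print(np.degrees(np.arctan2(*(b-a)[1::-1])),a,b)
E
```

```text
foot [537.6 -42.1  33. ]
table 21.3 [540.48 -30.05  34.42] [ 0.1 -0.2 -0.   0.3  0.3  0.2 -0.6]
table 23.8 [540.72 -29.26  34.18] [ 0.1 -0.2 -0.   0.3  0.3  0.2 -0.6]
table 26.3 [540.96 -28.47  33.94] [ 0.1 -0.2 -0.   0.3  0.3  0.2 -0.6]
front [518.49963129  10.95925785  12.        ] [575.13895953   0.75484349  12.        ] -10.213120565077768 57.55122566390212
[506.4 -52.9  12. ] [499.7 -89.   12. ] -100.45565689540905
[565.2 -59.1  12. ] [560.2 -80.9  12. ] -102.7419234680458
-7.357461044632543 [ 474.4842411  -156.06775209  118.        ] [ 572.30615961 -168.69875571  118.        ]
```

```bash
python3 - <<'E'
from h import *
o=get_obs(); e=np.array(o['eef_pos']); a=np.radians(o['ee_rot'][2]); tx=np.array([np.cos(a),np.sin(a)]); ty=np.array([np.sin(a),-np.cos(a)])
print(e,o['ee_rot'][2])
for dz in(-3,-4.7):
  for uv in[(282,287),(350,287),(303,298),(329,298)]:
    z=e[2]+dz+(34 if uv[1]>290 else 0)
    d=pt('wrist',uv,z,o)[:2]-e[:2]; print(dz,uv,'tool',round(d@tx,1),round(d@ty,1))
im=cv2.imread('pics/wrist3.png')[:, :, :]; print([(r,im[r,316].tolist()) for r in range(278,412,3)])
E
```

```text
[555.81268912  87.25630591  66.62137243] 82.66788860002006
-3 (282, 287) tool 13.9 -12.9
-3 (350, 287) tool 13.9 13.4
-3 (303, 298) tool 26.0 -3.8
-3 (329, 298) tool 26.0 4.0
-4.7 (282, 287) tool 13.1 -13.0
-4.7 (350, 287) tool 13.1 13.6
-4.7 (303, 298) tool 25.1 -3.9
-4.7 (329, 298) tool 25.1 4.1
[(278, [64, 74, 78]), (281, [65, 77, 81]), (284, [68, 80, 81]), (287, [50, 49, 48]), (290, [53, 51, 52]), (293, [54, 53, 53]), (296, [65, 63, 64]), (299, [31, 71, 79]), (302, [35, 74, 82]), (305, [28, 70, 80]), (308, [34, 74, 82]), (311, [29, 69, 77]), (314, [19, 62, 71]), (317, [33, 70, 79]), (320, [32, 71, 81]), (323, [24, 66, 74]), (326, [28, 68, 76]), (329, [33, 70, 79]), (332, [36, 73, 79]), (335, [20, 65, 72]), (338, [29, 69, 77]), (341, [27, 66, 76]), (344, [29, 74, 81]), (347, [32, 75, 85]), (350, [31, 76, 84]), (353, [29, 75, 83]), (356, [25, 73, 82]), (359, [38, 81, 89]), (362, [27, 75, 83]), (365, [29, 76, 85]), (368, [26, 74, 81]), (371, [33, 76, 85]), (374, [28, 73, 83]), (377, [25, 72, 83]), (380, [32, 76, 84]), (383, [33, 75, 85]), (386, [28, 73, 82]), (389, [29, 72, 82]), (392, [29, 75, 84]), (395, [34, 77, 84]), (398, [26, 73, 82]), (401, [30, 74, 82]), (404, [61, 67, 70]), (407, [69, 67, 66]), (410, [70, 68, 68])]
```

```bash
python3 - <<'E'
from h import *
o=get_obs(); e=np.array(o['eef_pos']); a=np.radians(o['ee_rot'][2]); tx=np.array([np.cos(a),np.sin(a)]); ty=np.array([np.sin(a),-np.cos(a)])
for dz in(-3,-4.7):
  for n,uv,h in[('tailbot',(282,286),-8.5),('tailbot',(350,286),-8.5),('tailtop',(316,296),0),('fin nose top L',(302,403),34),('R',(329,403),34),('plate at',(293,450),0),('plate at',(338,450),0)]:
    d=pt('wrist',uv,e[2]+dz+h,o)[:2]-e[:2]; print(dz,n,uv,'tool',round(d@tx,1),round(d@ty,1))
E
python3 s.py 3
```

```text
-3 tailbot (282, 286) tool 10.4 -13.6
-3 tailbot (350, 286) tool 10.5 14.2
-3 tailtop (316, 296) tool 10.1 0.3
-3 fin nose top L (302, 403) tool -12.9 -4.5
-3 R (329, 403) tool -12.9 4.5
-3 plate at (293, 450) tool -68.6 -10.1
-3 plate at (338, 450) tool -68.6 10.6
-4.7 tailbot (282, 286) tool 9.7 -13.8
-4.7 tailbot (350, 286) tool 9.7 14.4
-4.7 tailtop (316, 296) tool 9.2 0.3
-4.7 fin nose top L (302, 403) tool -14.3 -4.6
-4.7 R (329, 403) tool -14.4 4.6
-4.7 plate at (293, 450) tool -70.3 -10.3
-4.7 plate at (338, 450) tool -70.3 10.7
4.1333 mean [ 5.5575e+02  8.7230e+01  6.6510e+01  8.2670e+01 -1.4000e-01  3.1000e-01
 -1.5500e+00  8.0000e-02 -0.0000e+00  0.0000e+00  9.2300e+00]
sd [0.06 0.02 0.1  0.   0.68 0.44 0.52 0.04 0.01 0.02 0.1 ]
```

>>> arm_command:
  steps:
    - [0, [-0.9, 0.21, 0], 1.3]
    - [0, [-0.96, 0.21, 0], 1.4]
    - [0, [0, 0, 1.2], 0]
    - [0, [0, 0, 1.0], 0]
    - [0, [0, 0, 0], 0]
    - [0, [0, 0, 0], 0]
    - [0, [0, 0, 0], 0]

```text
time: 4.72
eef_pos: [556.3, 67.8, 43.3]
ee_rot: [-180.0, 0.0, 79.9]
contact_force: [0.1, 0.5, -2.9]
grip_width: 9.2
```

>>> arm_command:
  steps:
    - [0, [0, 0, 0.15], 0]
    - [0, [0, 0, 0.1], 0]
    - [0, [0, 0, 0], 0]
    - [0, [0, 0, 0], 0]

```text
time: 5.05
eef_pos: [556.6, 68.0, 41.0]
ee_rot: [180.0, -0.0, 80.0]
contact_force: [-0.2, -0.4, -1.4]
grip_width: 9.2
```

>>> arm_command:
  steps:
    - [0, [0, 0, 0.1], 0]
    - [0, [0, 0, 0], 0]
    - [0, [0, 0, 0], 0]

```text
time: 5.3
eef_pos: [556.4, 67.9, 39.8]
ee_rot: [180.0, 0.0, 79.9]
contact_force: [0.0, 0.2, -1.6]
grip_width: 9.1
```

>>> arm_command:
  steps:
    - [0, [0, 0, 0.1], 0]
    - [0, [0, 0, 0], 0]
    - [0, [0, 0, 0], 0]

```text
time: 5.55
eef_pos: [556.4, 67.9, 38.8]
ee_rot: [-180.0, 0.0, 79.9]
contact_force: [0.6, -0.3, -2.4]
grip_width: 8.7
```

>>> arm_command:
  steps:
    - [0, [0, 0, 0.1], 0]
    - [0, [0, 0, 0], 0]
    - [0, [0, 0, 0], 0]

```text
time: 5.8
eef_pos: [556.4, 67.9, 37.7]
ee_rot: [-180.0, 0.0, 79.9]
contact_force: [-0.7, -0.1, -1.9]
grip_width: 8.9
```

>>> arm_command:
  steps:
    - [0, [0, 0, 0.05], 0]
    - [0, [0, 0, 0], 0]
    - [0, [0, 0, 0], 0]

```text
time: 6.05
eef_pos: [556.5, 68.0, 37.3]
ee_rot: [180.0, 0.0, 79.9]
contact_force: [-0.7, 0.1, -2.3]
grip_width: 8.8
```

>>> arm_command:
  steps:
    - [0, [0, 0, 0.05], 0]
    - [0, [0, 0, 0], 0]
    - [0, [0, 0, 0], 0]

```text
time: 6.3
eef_pos: [556.6, 68.0, 37.0]
ee_rot: [180.0, -0.0, 79.9]
contact_force: [-0.5, 0.9, -0.3]
grip_width: 8.8
```

>>> arm_command:
  steps:
    - [0, [0, 0, 0.05], 0]
    - [0, [0, 0, 0], 0]
    - [0, [0, 0, 0], 0]

```text
time: 6.55
eef_pos: [556.7, 68.1, 36.8]
ee_rot: [180.0, -0.0, 79.9]
contact_force: [-2.6, 1.5, 5.0]
grip_width: 9.1
```

>>> arm_command:
  steps:
    - [0, [0, 0, 0.05], 0]
    - [0, [0, 0, 0], 0]
    - [0, [0, 0, 0], 0]

```text
time: 6.8
eef_pos: [556.8, 68.1, 36.6]
ee_rot: [179.9, -0.0, 79.9]
contact_force: [-1.9, 1.8, 6.9]
grip_width: 9.0
```

>>> arm_command:
  steps:
    - [0, [0, 0, 0.05], 0]
    - [0, [0, 0, 0], 0]
    - [0, [0, 0, 0], 0]

```text
time: 7.05
eef_pos: [556.9, 68.2, 36.4]
ee_rot: [179.9, -0.0, 79.9]
contact_force: [-2.9, 3.4, 9.4]
grip_width: 8.8
```

>>> arm_command:
  steps:
    - [0, [0, 0, -0.17], 0]
    - [0, [0, 0, 0], 0]
    - [0, [-0.4, 0.05, 0], 0]
    - [0, [-0.5, 0, 0], 0]
    - [0, [-0.4, 0, 0], 0]
    - [0, [0, 0, 0], 0]
    - [0, [0, 0, 0], 0]

```text
time: 7.63
eef_pos: [554.9, 54.0, 37.0]
ee_rot: [180.0, 0.1, 79.9]
contact_force: [1.0, -1.0, -0.1]
grip_width: 9.1
```

>>> arm_command:
  steps:
    - [0, [-0.2, 0, 0], 0]
    - [0, [-0.2, 0, 0], 0]
    - [0, [-0.2, 0, 0], 0]
    - [0, [0, 0, 0], 0]

```text
time: 7.97
eef_pos: [553.6, 48.9, 37.1]
ee_rot: [180.0, -0.0, 79.9]
contact_force: [0.0, 1.4, 1.7]
grip_width: 9.0
```

>>> arm_command:
  steps:
    - [0, [-0.2, 0, 0], 0]
    - [0, [-0.15, 0, 0], 0]
    - [0, [0, 0, 0], 0]

```text
time: 8.22
eef_pos: [553.0, 45.5, 37.1]
ee_rot: [180.0, 0.0, 79.9]
contact_force: [1.2, 1.8, 2.0]
grip_width: 8.5
```

>>> arm_command:
  steps:
    - [0, [-0.2, 0, 0], 0]
    - [0, [-0.2, 0, 0], 0]
    - [0, [0, 0, 0], 0]

```text
time: 8.47
eef_pos: [552.3, 41.4, 37.1]
ee_rot: [180.0, 0.0, 79.9]
contact_force: [1.0, 2.1, 2.2]
grip_width: 9.0
```

>>> arm_command:
  steps:
    - [0, [-0.2, 0, 0], 0]
    - [0, [-0.2, 0, 0], 0]
    - [0, [0, 0, 0], 0]

```text
time: 8.72
eef_pos: [551.7, 37.4, 37.1]
ee_rot: [180.0, 0.0, 79.9]
contact_force: [0.9, 1.5, 2.6]
grip_width: 9.1
```

>>> arm_command:
  steps:
    - [0, [-0.25, 0, 0], 0]
    - [0, [-0.25, 0, 0], 0]
    - [0, [-0.2, 0, 0], 0]
    - [0, [0, 0, 0], 0]

```text
time: 9.05
eef_pos: [550.5, 30.4, 37.1]
ee_rot: [180.0, 0.0, 79.9]
contact_force: [0.2, 2.8, 2.9]
grip_width: 8.9
```

>>> arm_command:
  steps:
    - [0, [-0.15, 0, 0], 0]
    - [0, [-0.1, 0, 0], 0]
    - [0, [0, 0, 0], 0]
    - [0, [0, 0, 0], 0]

```text
time: 9.38
eef_pos: [550.2, 28.3, 37.1]
ee_rot: [180.0, 0.0, 79.9]
contact_force: [0.9, 3.6, 4.6]
grip_width: 8.9
```

```bash
python3 s.py 4; python3 - <<'E'
from h import *
import numpy as np
# simulate where things should be in scene & side
im1=grab_frame('scene');im2=grab_frame('side');
a=cv2.resize(im1[195:285,240:360],None,fx=5,fy=5,interpolation=cv2.INTER_CUBIC);b=cv2.resize(im2[225:345,240:350],None,fx=450/120,fy=450/120,interpolation=cv2.INTER_CUBIC)
h=450; c=np.hstack([a[:450],b[:450]])[:,:1000]; c=cv2.resize(c,(800,int(800*c.shape[0]/c.shape[1])))
cv2.imwrite('pics/both4.png',c[:,:,::-1]); print(a.shape,b.shape,c.shape)
E
```

```text
9.5333 mean [ 5.5009e+02  2.8350e+01  3.7130e+01  7.9940e+01  3.4000e-01  3.1300e+00
  4.2400e+00  5.5000e-01 -1.1000e-01  2.0000e-02  8.9400e+00]
sd [0.04 0.01 0.01 0.   0.39 0.31 0.27 0.03 0.01 0.05 0.13]
(450, 600, 3) (450, 412, 3) (360, 800, 3)
```

View pics/both4.png

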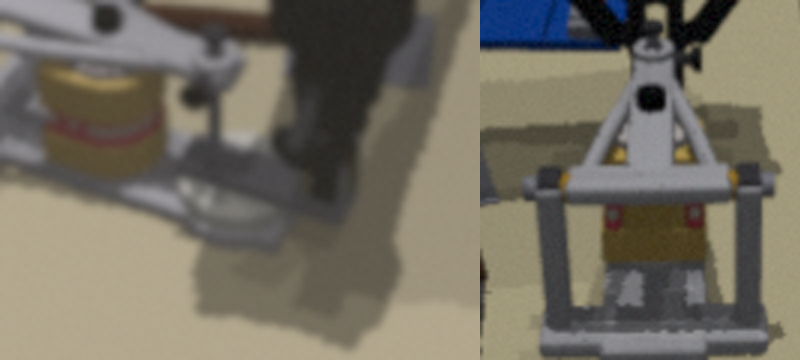

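Scene crop: the plate lies on the table under the pin at (212,150), in line, with the yellow spacer's fin in the jaws. Side crop: the gripper is centred behind the articulator's axis. A gentle lift will confirm the play.

>>> arm_command:
  steps:
    - [0, [0, 0, -0.06], 0]
    - [0, [0, 0, 0], 0]
    - [0, [0, 0, 0], 0]

```text
time: 9.88
eef_pos: [549.3, 27.9, 37.1]
ee_rot: [-179.9, 0.1, 79.9]
contact_force: [-0.1, -0.3, 0.6]
grip_width: 8.7
```

>>> arm_command:
  steps:
    - [0, [0, 0, -0.03], 0]
    - [0, [0, 0, 0], 0]
    - [0, [0, 0, 0], 0]

```text
time: 10.13
eef_pos: [549.1, 28.3, 37.3]
ee_rot: [-179.9, 0.0, 79.9]
contact_force: [0.1, -0.3, -2.1]
grip_width: 9.1
```

>>> arm_command:
  steps:
    - [0, [0, 0, -0.03], 0]
    - [0, [0, 0, 0], 0]
    - [0, [0, 0, 0], 0]

```text
time: 10.38
eef_pos: [549.5, 28.4, 37.9]
ee_rot: [-179.9, 0.0, 79.9]
contact_force: [-1.2, -0.8, -3.0]
grip_width: 9.2
```

```bash
python3 s.py 4
```

```text
10.5333 mean [ 5.4949e+02  2.8410e+01  3.7930e+01  7.9940e+01 -5.7000e-01 -3.7000e-01
 -3.3900e+00  8.0000e-02  9.0000e-02 -3.0000e-02  9.2200e+00]
sd [0.02 0.01 0.02 0.   0.48 0.61 0.29 0.02 0.04 0.01 0.05]
```

>>> arm_command:
  steps:
    - [0, [-0.05, 0, 0.07], 0]
    - [0, [0, 0, 0], 0]
    - [0, [0, 0, 0], 0]
    - [15, [0, 0, 0], 0]
    - [25, [0, 0, 0], 0]
    - [40, [0, 0, 0], 0]
    - [45, [0, 0, 0], 0]
    - [45, [0, 0, 0], 0]

```text
time: 11.2
eef_pos: [550.1, 28.0, 37.7]
ee_rot: [180.0, -0.0, 79.9]
contact_force: [-0.1, 0.7, 0.1]
grip_width: 38.5
```

>>> arm_command:
  steps:
    - [45, [0, 0, -0.5], 0]
    - [45, [0, 0, -2], 0]
    - [45, [0, 0, -3], 0]
    - [45, [0, 0, -4], 0]
    - [70, [0, 0, -4], 0]
    - [90, [2, 0, -4], 0]
    - [100, [2, 0, 0], 0]
    - [100, [0, 0, 0], 0]
    - [100, [0, 0, 0], 0]
    - [100, [0, 0, 0], 0]

```text
time: 12.03
eef_pos: [555.8, 65.7, 209.0]
ee_rot: [-179.9, 0.0, 79.9]
contact_force: [-0.4, -1.4, -0.6]
grip_width: 85.2
```

```bash
python3 s.py 2; python3 - <<'E'
from h import *
import json
o=get_obs();im=grab_frame('wrist');cv2.imwrite('pics/wrist5.png',im[:,:,::-1]);print(o['time'],o['eef_pos'],o['ee_rot'])
json.dump({k:list(o[k]) for k in('eef_pos','ee_rot')},open('o5.json','w'))
E
```

```text
12.0833 mean [ 5.5571e+02  6.5600e+01  2.0883e+02  7.9930e+01 -1.0000e-02 -6.8000e-01
 -1.5000e-01 -0.0000e+00 -1.0000e-02 -2.0000e-02  8.5250e+01]
sd [0.11 0.13 0.18 0.02 0.4  0.75 0.42 0.01 0.   0.02 0.01]
12.0833 [555.60643736  65.46983481 208.65141013] [-1.79864847e+02  5.00612950e-02  7.99153666e+01]
```

View pics/wrist5.png

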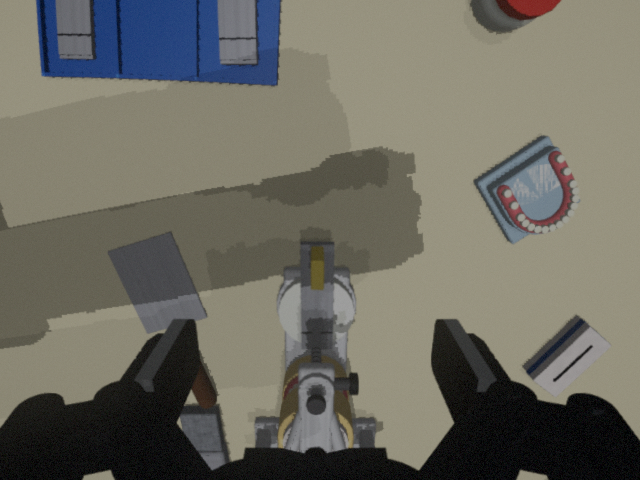

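The spacer lies in line with the articulator, with its fin at (317,267) and the black line at about (317,331), just in front of the pin foot. I'll check it in a close crop.

```bash
python3 - <<'E'
import cv2
im=cv2.imread('pics/wrist5.png'); c=im[235:385,260:380]; c=cv2.convertScaleAbs(c,alpha=1.6,beta=5)
cv2.imwrite('pics/crop5.png',cv2.resize(c,None,fx=4,fy=4,interpolation=cv2.INTER_CUBIC))
E
```

```text
(no output)
```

View pics/crop5.png

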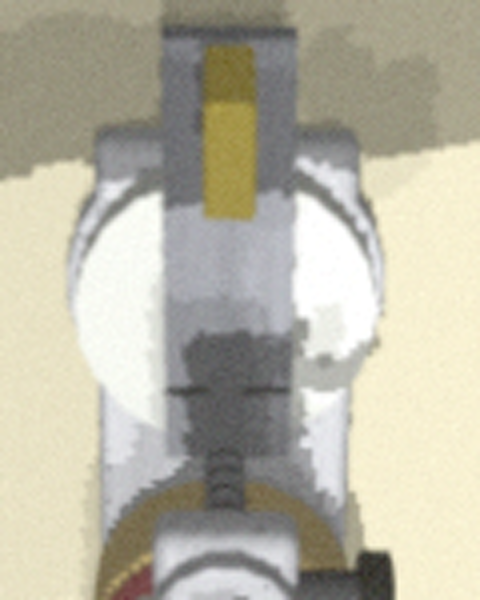

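The crop shows the black line at crop y≈390 and the nose near y≈460. The pin shaft is visible around (225,450–510), and shadow makes the foot ambiguous. I'll project the known geometry to settle it.

```bash
python3 - <<'E'
from h import *
import json
o=json.load(open('o5.json')); print(get_obs()['eef_pos'],get_obs()['ee_rot'])
o=dict(eef_pos=get_obs()['eef_pos'],ee_rot=get_obs()['ee_rot']) 
f=lambda p:((np.array(p)-[260,235])*4).round(0)
D=lambda u,v:(260+u/4,235+v/4)
ax=np.radians(-100); a=np.array([np.cos(ax),np.sin(ax)])
for z in(33,50,70,90): print('pin est',z,f(proj('wrist',[538,-42.6,z],o)))
zt=32.3
def w(u,v,z): return pt('wrist',D(u,v),z,o)[:2]
print('line',w(168,390,zt),w(290,390,zt),'tail',w(163,40,zt),w(297,40,zt),'nose?',w(230,458,zt-1))
r=np.array([w(*p,23.8) for p in[(75,290),(378,300),(100,225),(140,425),(350,220),(320,415)]])
from scipy.optimize import least_squares
s=least_squares(lambda s:np.hypot(*(r-s[:2]).T)-34,[540,-28]); print('table',s.x,s.fun.round(1),'pin from table',s.x+14*a)
print('base',w(97,140,12),w(358,140,12))
im=cv2.imread('pics/wrist5.png')[:,:,1]
print(im[322:364,304:330])
E
```

```text
[555.54876561  65.3920593  208.55818229] [-1.79851383e+02  4.51493213e-02  7.99010513e+01]
pin est 33 [230. 388.]
pin est 50 [230. 430.]
pin est 70 [230. 485.]
pin est 90 [230. 546.]
line [524.44453944 -41.16051478] [551.00124612 -45.81835885] tail [538.53301715  39.43723354] [565.51195757  34.69190117] nose? [534.81356733 -61.4579753 ]
table [539.57229789 -28.6690882 ] [-0.2 -0.   0.7  1.2  1.2  0.2] pin from table [537.14122341 -42.45639674]
base [517.73787019  12.14569481] [574.83470342   2.11134055]
[[89 76 62 ... 60 64 65]
 [91 72 62 ... 64 64 62]
 [90 75 61 ... 61 67 67]
 ...
 [61 66 63 ... 66 66 68]
 [63 64 62 ... 63 63 67]
 [65 64 68 ... 69 68 66]]
```

The check agrees: the pin foot's position (about 537.5, −42.5) falls on the black line's midpoint (537.7, −43.5). The pin covers the line in the picture, and the line and the base front are parallel to within 0.1°. The other two spacers were not touched and lie in the tray.

```bash
python3 -c "
from station import *
print(finish_job(), get_obs()['time'])"
```

```text
the job is handed in; nothing more can be done
the job is handed in; nothing more can be done
```

The yellow spacer is the one that fits, and I left it in the gap, flat on the incisal table. The job was handed in after about 12 s on the robot clock. I tried only yellow. Green and red were never moved and still lie in the tray.

- **Choice:** I set yellow down on the table in front of the pin, and the height at contact put the table top at about 23.8 mm. That leaves a gap of about 9.2 mm under the pin, which suits the 8.5 mm yellow spacer.
- **Fit:** Yellow slid in with only a few newtons of force. A gentle lift was free for about 0.7–0.8 mm before the pin resisted with about 1.4 N, which matches a snug fit. While finding the table height I pressed the nose on it with up to about 11 N, more than intended, and backed off at once.
- **Placing:** In the last wrist picture the middle of the black line is about 1 mm from the pin axis. The line is parallel to the front of the articulator's base to within 0.1°. The pin's foot was in shadow, so I placed it from the table position and from the line being hidden behind the pin.
- **Disagreement:** My first estimate of the articulator's direction was off by about 3°, because I misread the ends of the hinge bar. The base edges, pin and arm agreed on the value I used.

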